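# Set the clear window cell in the light path

## Robot

A 6-joint arm with a two-finger parallel gripper is mounted at the origin on the work surface. World frame = base frame: x ahead of the robot, y to its left, z up, the work surface at z = 0. Lengths are in mm, angles in rad, forces in N, time in s.
With the tool pointing down it reaches from about 325 to 775 mm from the base axis. Payload 9.3 kg.
Tool frame: the origin (TCP) lies midway between the tips of the shut fingers; the grasp point (between the pads) lies 19 mm behind it; z points along the fingers, y is the direction in which the jaws open and shut (so a half turn about z gives the same grasp; the last joint's range is limited). The gripper opens to 85 mm and grips with 20 to 120 N. Pads are 22 mm wide; open, the fingers measure 114 mm over their backs; the gripper's body (76 mm by 85 mm) begins 54 mm behind the grasp point. The pads swing forward as they close: fully open they stand 13 mm farther back than shut.
Start: joints at [0.956, 0.259, 0.021, 1.334, 0, 1.418], TCP at [245.059, 492.385, 231.279] pointing down, gripper open.
Joint ranges: [-3.04, 3.04], [-0.91, 1.82], [-1.04, 1.36], [-1.92, 1.95], [-1.52, 1.45], [-3.14, 3.14]. Speed limits (rad/s): [2.22, 2.22, 2.79, 3.14, 3.14, 3.14].

## Interface

Orientations are given as [roll, pitch, yaw] about the fixed x, y, z axes, in that order (R = Rz(yaw) Ry(pitch) Rx(roll)).
In Python, from cell import r, optics, workorder gives the robot as it stands. The module is installed in compiled form; this text tells all that it offers.
- The arm moves only by the shell command python3 -m handwheel 'ROWS'. ROWS is JSON, a list of rows, each a list of 3 entries, a list of its own where there are three numbers: the shift along the tool's x, y, z in mm, then the turn, a rotation vector about the tool's x, y, z in degrees, then the opening in per cent of the stroke, from 0 (shut) to 100 (fully open). In form: [[[x, y, z], [rx, ry, rz], jaw], ...]. A call has 1 to 8 rows; each row shifts and turns the pose as measured when the row begins, along the tool's axes as they then stand; what a row does not reach is not made up. A row lasts 1/12 s, in which the tool goes at most 41.7 mm and 7.16 degrees, less where a joint would pass 70% of its speed; a pose out of reach is approached as far as the arm can. A call is refused whole if a number of a shift passes 41.7 or a number of a turn 7.16, either way. A call with a gripper value outside its range is refused whole. The fingers move at their own pace and stop on an object; the grip force is fixed at half the most. Time passes only in rows, so rows that do not move let the fingers close. It gives the time, the measured TCP pose, the force and the opening at its end, in the units of the state.
- r.read_state(): the state, without advancing time (a new reading comes with each control period).
- optics.capture(name): name is "scene" or "top"; returns the picture (400x640x3 uint8, blue, green, red); there is no depth.
- optics.camera_info(name): a dict with "K" (3x3 intrinsics, pixels), "extrinsics" (4x4, takes a point from world to camera coordinates). Camera axes: x right, y down, z forward; pixel columns grow to the right and rows downward; lengths in mm; the calibration is good to about 2 mm. A picture is of the moment at which its call begins. camera_info takes no time and is no camera call.
- workorder.job_done(): hands the job in, once; it reports no verdict.
Trained networks look in the newest picture that a camera, given by its name, has taken for a name from the list of things; names that differ only in an ending like _2 or _b are one class to them, and where a whole thing is asked for, a point or a joint stands for the part that bears it (a point fixed in the world has none). Each returns a list of dicts, best first, with "p" (0 to 1); they miss things now and then, are a little off and sometimes report something else, mostly with a low value. They report only what shows in the picture. A call takes as long as a camera call.
- optics.search_frame(camera, target): "box" ([left, top, width, height] in pixels, round what is visible of it).
- optics.silhouettes(camera, target): "pixels" (400x640 bool, what is visible of it) and "box" ([left, top, width, height] in pixels, round what is visible of it).
- optics.landmark_of(camera, target): "point" ([row, column] in pixels: a listed point, or the origin of a listed thing).
The state is a dict: "time": time; "qpos": joint angles; "qvel": joint speeds; "tau": joint torques, N m; "ee_pos": TCP position; "orientation": TCP orientation; "ft_force": force on the tool from outside, world axes, zero at the start; "ft_torque": the same for the moment, N m; "width": opening from 0.0 (shut) to 1.0 (fully open).
Only numpy, scipy, OpenCV 4.12 (cv2) and the standard library are available. Lean on these libraries where they do the work, as an engineer would, in place of code of your own. Each camera call takes 0.05 s, during which the arm holds its last target. There are 200 camera calls.

## Task

Stand the window cell with the clear, colourless panes (the one with the white cap) upright in the middle of the yellow pad between the red lamp and the blue receiver, turned so that its two clear panes face the lamp and the receiver squarely. Let go of it there, and leave the amber and green cells standing where they are.

Things in the scene. Friction and masses are not known exactly. Their poses are not given: they have to be found in the camera images.
- clear_cell_mid (a point): Centre (35 mm above the underside) of a loose upright block, x 50, y 36, z (up) 70 mm, about 0.2 kg, with a white cap. The clear panes are its 36 mm wide faces at +x and -x; the dark metal +y and -y faces, 36 mm apart, are the ones to grip. A black stripe on the cap runs along x, pane to pane. Both ways round are alike.
- amber_cell_mid (a point): Centre of a bystander cell of the same shape, sizes and axes, with amber panes and an orange cap. Leave it alone.
- green_cell_mid (a point): Centre of a bystander cell of the same shape, sizes and axes, with green panes and a green cap. Leave it alone.
- pad (a point): Centre of the flat yellow top (58 x 48 mm, no rim) of a black block 70 x 60 mm, 30 mm above the bench, on a fixed aluminium base 300 x 110 mm. Its x is the light path from red lamp to blue receiver (red line on the base), z up. Both housings rise 68 mm above the pad, are 56 mm wide, and begin 86 mm from its centre along x. Nothing stands beside it along y. Light runs 35 mm above it.

How it is judged:
By the outcome, as a careful person would: the job done as asked, in the order asked, and still so for the second after the job is handed in, with the robot touching nothing.
It also fails if it takes over 32 s, if anything falls off the work surface, if the arm or the gripper's body presses on something with over 40 N, if the wrist force passes 120 N, or if a joint passes its speed limit or range.

## Working session

There is one attempt and no reset: what is moved stays moved. The work goes in short steps, Python scripts to look and compute and a shell command to move; the robot and the scene stay as the last step left them, time stands still between calls to the robot, and variables do not carry over. Pictures are saved under pics/ and viewed, about 8 in all and at most 12, crops included, and the job is handed in when it is done.

```bash
mkdir -p pics; cat > h.py <<'E'
import numpy as np, cv2
from cell import r, optics, workorder
def ray(cam,rc):
    i=optics.camera_info(cam);K=np.array(i["K"]);T=np.array(i["extrinsics"])
    d=T[:3,:3].T@np.linalg.inv(K)@[rc[1],rc[0],1]; return -T[:3,:3].T@T[:3,3],d
def atz(cam,rc,z):
    o,d=ray(cam,rc);return o+d*(z-o[2])/d[2]
def tri(a,b):
    A=0;B=0
    for o,d in(ray("scene",a),ray("top",b)):
        d=d/np.linalg.norm(d);P=np.eye(3)-np.outer(d,d);A=A+P;B=B+P@o
    return np.linalg.solve(A,B)
def proj(cam,p):
    i=optics.camera_info(cam);T=np.array(i["extrinsics"]);q=np.array(i["K"])@(T[:3,:3]@p+T[:3,3]);return (q[:2]/q[2])[::-1]
E
python3 - <<'E'
from h import *
np.set_printoptions(precision=1,suppress=True)
for c in("scene","top"):
    cv2.imwrite(f"pics/{c}0.png",optics.capture(c))
    o,_=ray(c,(0,0));print(c,o)
    for t in("clear_cell_mid","amber_cell_mid","green_cell_mid","pad"):
        for d in optics.landmark_of(c,t)[:2]:
            print(t,d["p"],np.array(d["point"]),atz(c,d["point"],30 if t=="pad" else 35))
s=r.read_state();print(s)
E
```

```text
scene [1100.7  176.5  968.9]
clear_cell_mid 0.96 [182.9 203.2] [ 574.2 -279.7   35. ]
amber_cell_mid 0.86 [163.4 283.1] [ 465.6 -129.8   35. ]
green_cell_mid 0.96 [223.8 241.9] [ 643.5 -155.1   35. ]
pad 0.64 [228.1 406.7] [537.5 179.1  30. ]
top [504.3 -12.3 798.6]
clear_cell_mid 0.76 [193.9 460.6] [ 563.  -294.2   35. ]
amber_cell_mid 0.9 [245.  376.4] [ 462.7 -126.5   35. ]
green_cell_mid 0.66 [153.6 385.6] [ 643.4 -146.4   35. ]
pad 0.73 [205.9 221.8] [539.9 177.9  30. ]
{'time': 0.5, 'qpos': array([ 1. ,  0.3,  0. ,  1.3, -0. ,  1.4]), 'qvel': array([-0., -0.,  0., -0., -0., -0.]), 'tau': array([ -0. , -55.5,  34.5,   0. ,  -0. ,   0. ]), 'ee_pos': array([245. , 492.4, 231.3]), 'orientation': array([-3.1, -0. ,  2.7]), 'ft_force': array([-0.5, -0.3, -0. ]), 'ft_torque': array([ 0., -0.,  0.]), 'width': 0.9984626700418673}
```

View pics/scene0.png

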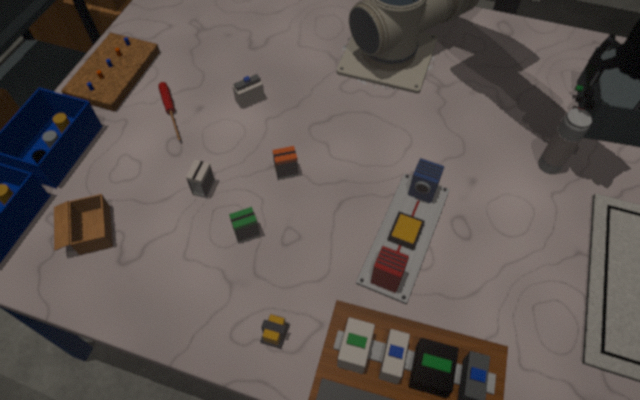

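View pics/top0.png

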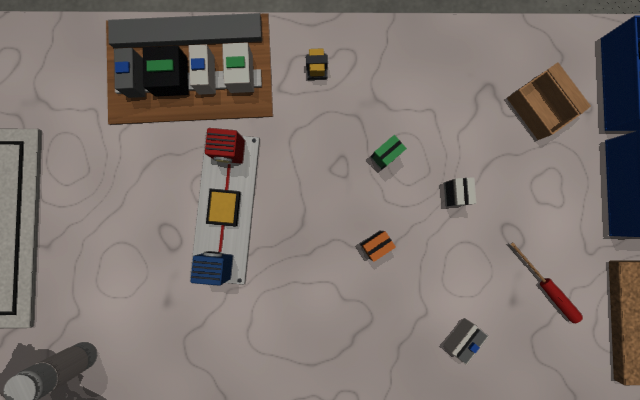

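The top view has +x up and +y left. The pad is at about (206,222) px, the white cell at (193,460). I need zooms to get the yaws.

```bash
python3 - <<'E'
from h import *
np.set_printoptions(precision=1,suppress=True)
t=cv2.imread("pics/top0.png");s=cv2.imread("pics/scene0.png")
f=lambda im,r0,c0:cv2.resize(im[r0:r0+60,c0:c0+70],(395,340),interpolation=cv2.INTER_CUBIC)
cv2.imwrite("pics/z1.png",np.hstack([f(t,165,425),f(s,150,170)]))
hsv=cv2.cvtColor(t,cv2.COLOR_BGR2HSV)
m=cv2.inRange(hsv,(15,120,90),(35,255,255));m[:150]=0;m[:,300:]=0;m[260:]=0
ys,xs=np.nonzero(m);P=np.array([atz("top",q,30)[:2] for q in zip(ys,xs)]);print("pad",len(P),cv2.minAreaRect(P.astype(np.float32)),P.mean(0))
m=cv2.inRange(hsv,(0,120,60),(8,255,255))|cv2.inRange(hsv,(172,120,60),(180,255,255));m[:168]=0;m[:,:205]=0;m[:,245:]=0;m[258:]=0
ys,xs=np.nonzero(m);print("red",len(xs))
P=np.array([atz("top",q,8)[:2] for q in zip(ys,xs)]).astype(np.float32)
l=cv2.fitLine(P,cv2.DIST_HUBER,0,.01,.01).ravel();print(l,np.degrees(np.arctan2(l[1],l[0])))
for c in("scene","top"):
    optics.capture(c)
    d=optics.silhouettes(c,"clear_cell_mid")
    print(c,[(x["p"],x["box"]) for x in d[:2]])
E
```

```text
pad 713 ((538.01318359375, 177.274169921875), (47.8278694152832, 57.74880599975586), 84.67015838623047) [537.9 177.3]
red 125
[  1.   -0.1 532.  179.2] -5.206446
scene [(0.66, [185.8, 161.8, 26.3, 35.0])]
top [(0.56, [448.7, 180.6, 29.4, 27.5])]
```

View pics/z1.png

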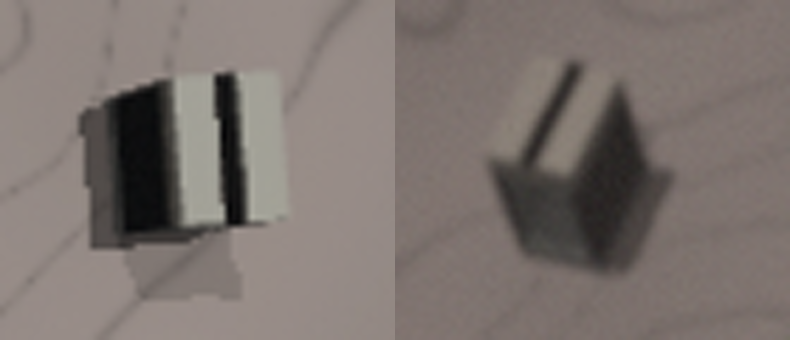

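The cell is upright. In the left crop (top camera), the cap corners are at about (172,80), (280,70), (288,217) and (183,225), with the stripe from (225,73) to (235,222).

```bash
python3 - <<'E'
from h import *
np.set_printoptions(precision=1,suppress=True)
g=lambda x,y:((y+.5)/340*60-.5+165,(x+.5)/395*70-.5+425)
C=[atz("top",g(*p),70) for p in((172,80),(280,71),(288,217),(183,225),(225,73),(235,222))]
print(np.array(C)); print(np.mean(C[:4],0),np.mean(C[4:],0))
f=lambda a,b:np.degrees(np.arctan2(*(a-b)[1::-1]))
print(f(C[0],C[3]),f(C[1],C[2]),f(C[4],C[5]),f(C[0],C[1])-90)
g=lambda x,y:((y+.5)/340*60-.5+150,(x+.5)/395*70-.5+170)
C=[atz("scene",g(*p),70) for p in((540-395,60),(618-395,82),(570-395,175),(490-395,160))]
print("scene",np.mean(C,0),f(C[0],C[3]),f(C[1],C[2]))
s=r.read_state();print(s["orientation"],s["ee_pos"])
from scipy.spatial.transform import Rotation as R
print(R.from_euler('xyz',s["orientation"]).as_matrix())
E
```

```text
[[ 589.2 -271.4   70. ]
 [ 592.2 -307.9   70. ]
 [ 543.3 -309.4   70. ]
 [ 540.7 -274.1   70. ]
 [ 591.5 -289.3   70. ]
 [ 541.7 -291.6   70. ]]
[ 566.3 -290.7   70. ] [ 566.6 -290.4   70. ]
3.160641564278375 1.7910552364153385 2.5799855445927786 4.740106492025788
scene [ 567.9 -288.1   70. ] -176.21032596541494 -177.7892252363342
[3.1 0.  2.7] [245.1 492.4 231.3]
[[-0.9  0.4  0. ]
 [ 0.4  0.9  0. ]
 [-0.   0.  -1. ]]
```

```bash
python3 -m handwheel '[[[-28,-25.5,0],[0,0,-7],100],[[-24.5,-29,0],[0,0,-7],100],[[-21,-31.5,0],[0,0,-7],100],[[-17,-34,0],[0,0,-7],100],[[-13,-36,0],[0,0,0],100],[[-13,-36,0],[0,0,0],100],[[-13,-36,0],[0,0,0],100],[[-13,-36,0],[0,0,0],100]]'
```

```text
time: 1.37
ee_pos: [352.6, 208.7, 229.9]
orientation: [3.14, 0.001, -3.112]
ft_force: [-0.4, 1.0, 0.9]
width: 1.006
```

```bash
python3 -m handwheel '[[[-14,-37,0],[0,0,-1.5],100],[[-14,-37,0],[0,0,0],100],[[-14,-37,0],[0,0,0],100],[[-14,-37,0],[0,0,0],100],[[-14,-37,0],[0,0,0],100],[[-14,-37,0],[0,0,0],100],[[-14,-37,0],[0,0,0],100],[[-14,-37,0],[0,0,0],100]]'; python3 -m handwheel '[[[-14,-37,0],[0,0,0],100],[[-14,-37,0],[0,0,0],100],[[-14,-37,0],[0,0,0],100],[[-14,-37,10],[0,0,0],100],[[-14,-37,20],[0,0,0],100],[[0,0,20],[0,0,0],100]]'
```

```text
time: 2.03
ee_pos: [482.1, -97.0, 232.6]
orientation: [3.14, 0.009, -3.085]
ft_force: [0.7, 1.1, -0.6]
width: 1.003
time: 2.53
ee_pos: [565.7, -290.9, 186.9]
orientation: [-3.136, 0.016, -3.091]
ft_force: [-0.4, 1.2, -0.6]
width: 0.999
```

```bash
python3 -m handwheel '[[[0,0,35],[0,0,0],100],[[0,0,25],[0,0,0],100],[[0,0,0],[0,0,0],100],[[0,0,0],[0,0,0],100]]'; python3 - <<'E'
from h import *
for c,r0,c0 in(("top",140,400),("scene",110,150)):
    im=optics.capture(c);globals()[c]=cv2.resize(im[r0:r0+90,c0:c0+110],(390,320),interpolation=cv2.INTER_CUBIC)
cv2.imwrite("pics/a.png",np.hstack([top,scene]))
s=r.read_state();print(s["ee_pos"],s["orientation"])
E
```

```text
time: 2.87
ee_pos: [565.8, -294.6, 119.5]
orientation: [-3.14, 0.012, -3.096]
ft_force: [-0.1, -0.8, 0.1]
width: 1.003
[ 566.23342334 -294.63156359  120.74092059] [-3.13852845  0.01307289 -3.09523162]
```

View pics/a.png

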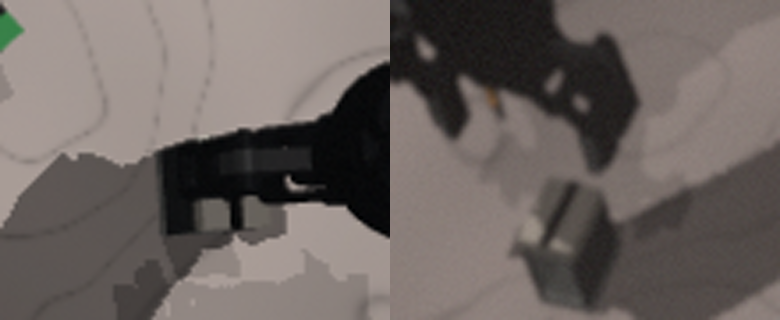

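The open fingers straddle the white cell (cap at about (240,215) in the left crop). I'm correcting 4 mm in y and a small tilt, then descending.

```bash
python3 -m handwheel '[[[0,4,20],[0,0.7,0],100],[[0,0,25],[0,0,0],100],[[0,0,25],[0,0,0],100],[[0,0,18],[0,0,0],100],[[0,0,0],[0,0,0],100],[[0,0,0],[0,0,0],100]]'
```

```text
time: 3.47
ee_pos: [573.5, -293.2, 44.9]
orientation: [-3.125, 0.018, -3.092]
ft_force: [0.5, 0.5, 1.0]
width: 1.002
```

```bash
python3 -m handwheel '[[[7,3,0],[-0.9,1,0],100],[[0,0,0],[0,0,0],100]]'; python3 -m handwheel '[[[0,0,0],[0,0,0],100]]'
```

```text
time: 3.63
ee_pos: [567.8, -290.9, 49.1]
orientation: [-3.139, 0.004, -3.091]
ft_force: [0.5, 0.6, 0.4]
width: 0.999
time: 3.72
ee_pos: [568.9, -291.5, 51.3]
orientation: [-3.136, 0.007, -3.091]
ft_force: [1.5, -0.6, 0.6]
width: 1.0
```

```bash
python3 -m handwheel '[[[2,1,16],[-0.2,0.3,0],100],[[0,0,15],[0,0,0],100],[[0,0,0],[0,0,0],100]]'
```

```text
time: 3.97
ee_pos: [570.4, -292.6, 25.8]
orientation: [-3.133, 0.01, -3.091]
ft_force: [-0.4, 0.8, 0.4]
width: 1.0
```

```bash
python3 -m handwheel '[[[4,2,3],[-0.5,0.6,0],100],[[0,0,0],[0,0,0],40],[[0,0,0],[0,0,0],0],[[0,0,0],[0,0,0],0],[[0,0,0],[0,0,0],0],[[0,0,0],[0,0,0],0]]'
```

```text
time: 4.47
ee_pos: [568.3, -292.0, 28.1]
orientation: [-3.138, 0.005, -3.091]
ft_force: [-0.4, -0.7, -1.9]
width: 0.415
```

Gripped at 35 mm opening, as expected for a 36 mm cell. Lifting.

```bash
python3 -m handwheel '[[[0,0,-15],[0,0,0],0],[[0,0,-25],[0,0,0],0],[[0,0,-35],[0,0,0],0],[[0,0,-35],[0,0,0],0],[[0,10,-15],[0,0,0],0],[[0,0,0],[0,0,0],0]]'; python3 - <<'E'
from h import *
for c,r0,c0 in(("top",140,400),("scene",110,150)):
    im=optics.capture(c);globals()[c]=cv2.resize(im[r0:r0+90,c0:c0+110],(390,320),interpolation=cv2.INTER_CUBIC)
cv2.imwrite("pics/b.png",np.hstack([top,scene]))
s=r.read_state();print(s["ee_pos"],s["orientation"],s["width"])
E
```

```text
time: 4.97
ee_pos: [565.4, -280.6, 155.7]
orientation: [3.141, -0.001, -3.091]
ft_force: [-0.3, -0.8, -1.5]
width: 0.412
[ 564.74319167 -281.18275185  152.41736871] [ 3.13967237 -0.00339489 -3.09174883] 0.41633201199960784
```

View pics/b.png

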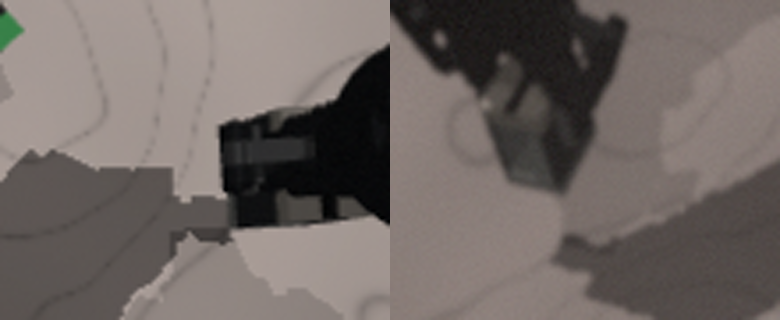

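The cell hangs in the jaws, upright, with its cap near (300,205) in the left crop. Carrying it to the pad.

```bash
python3 -m handwheel '[[[0,18,0],[0,0,1],0],[[1,30,0],[0,0,2],0],[[1,37,0],[0,0,2],0],[[3,37,0],[0,0,2],0],[[5,37,0],[0,0,1],0],[[5,37,0],[0,0,0],0],[[5,37,0],[0,0,0],0],[[5,37,0],[0,0,0],0]]'
```

```text
time: 5.73
ee_pos: [547.8, -8.8, 134.8]
orientation: [3.138, -0.025, 3.031]
ft_force: [0.2, 0.5, -1.8]
width: 0.414
```

```bash
python3 -m handwheel '[[[5,36,-10],[0,-1.4,-1],0],[[5,36,-10],[0,0,0],0],[[5,36,-10],[0,0,0],0],[[5,32,-5],[0,0,0],0],[[4,22,0],[0,0,0],0],[[2,8,0],[0,0,0],0],[[0,0,0],[0,0,0],0]]'
```

```text
time: 6.32
ee_pos: [531.1, 175.6, 156.8]
orientation: [3.139, -0.022, 3.055]
ft_force: [-0.6, -0.2, -1.4]
width: 0.415
```

```bash
python3 -m handwheel '[[[-7,2.6,0],[0,-1.3,0.2],0],[[0,0,20],[0,0,0],0],[[0,0,25],[0,0,0],0],[[0,0,12],[0,0,0],0],[[0,0,0],[0,0,0],0]]'
```

```text
time: 6.73
ee_pos: [540.6, 172.3, 93.3]
orientation: [-3.141, 0.003, 3.047]
ft_force: [-0.5, -0.4, -2.1]
width: 0.417
```

```bash
python3 -m handwheel '[[[3,5,12],[0,0,0],0],[[0,0,0],[0,0,0],0],[[0,0,0],[0,0,0],0]]'; python3 - <<'E'
from h import *
np.set_printoptions(precision=1,suppress=True)
s=r.read_state();print(s["ee_pos"],s["orientation"],s["width"])
a={}
for c,r0,c0 in(("top",150,165),("scene",160,350)):
    im=optics.capture(c);globals()[c]=cv2.resize(im[r0:r0+100,c0:c0+120],(396,330),interpolation=cv2.INTER_CUBIC)
    for t in("clear_cell_mid","pad"):
        for d in optics.landmark_of(c,t)[:1]: a.setdefault(t,[]).append(d["point"]);print(c,t,d["p"],d["point"])
for t in a:
    if len(a[t])==2: print(t,tri(*a[t]))
cv2.imwrite("pics/c.png",np.hstack([top,scene]))
E
```

```text
time: 6.98
ee_pos: [539.2, 173.5, 80.1]
orientation: [-3.139, 0.003, 3.042]
ft_force: [-0.0, 0.2, -0.9]
width: 0.416
[539.2 173.5  80.1] [-3.1  0.   3. ] 0.41613251039933397
top clear_cell_mid 0.71 [205.6, 220.4]
top pad 0.91 [207.0, 222.1]
scene clear_cell_mid 0.95 [215.8, 410.3]
scene pad 0.76 [225.0, 404.9]
clear_cell_mid [ 531.4 -256.1 -119.2]
pad [ 512.8 -257.8 -154.3]
```

View pics/c.png

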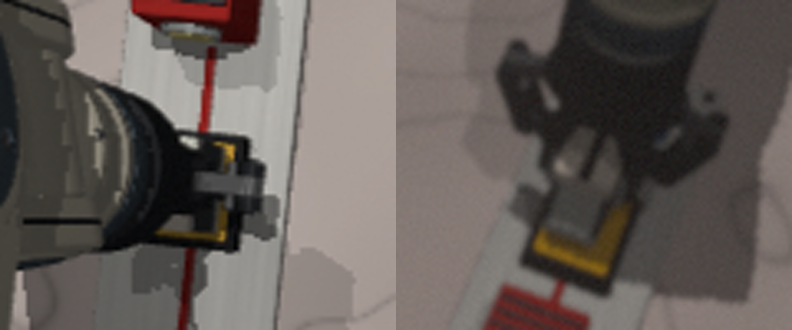

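```bash
python3 - <<'E'
from h import *
print(tri([215.8,410.3],[205.6,220.4]),tri([225,404.9],[207,222.1]))
s=r.read_state();print(s["ee_pos"],s["orientation"])
E
```

```text
[536.61162819 174.31007864  75.53702635] [537.41290692 174.18279933  40.41550576]
[539.08641036 174.45587492  80.5595663 ] [-3.13991666  0.00348418  3.04281299]
```

```bash
python3 -m handwheel '[[[-1,3,10],[0,0.2,-0.3],0],[[0,0,7],[0,0,0],0],[[0,0,0],[0,0,0],0]]'; python3 -m handwheel '[[[0,0,0],[0,0,0],0]]'
```

```text
time: 7.53
ee_pos: [541.2, 177.7, 63.2]
orientation: [-3.141, 0.002, 3.049]
ft_force: [-0.7, 0.2, -2.0]
width: 0.414
time: 7.62
ee_pos: [541.1, 177.9, 62.6]
orientation: [-3.14, 0.001, 3.049]
ft_force: [0.8, -0.3, -1.0]
width: 0.415
```

```bash
python3 -m handwheel '[[[1,0,2],[0,0,0],0],[[0,0,1],[0,0,0],0]]'; python3 -m handwheel '[[[0,0,1.5],[0,0,0],0]]';  python3 -m handwheel '[[[0,0,1],[0,0,0],0]]'
```

```text
time: 7.78
ee_pos: [539.8, 178.1, 59.1]
orientation: [-3.14, 0.001, 3.049]
ft_force: [-0.2, 0.0, -1.1]
width: 0.415
time: 7.87
ee_pos: [539.8, 178.1, 57.6]
orientation: [-3.14, 0.001, 3.049]
ft_force: [-8.6, 0.7, 31.7]
width: 0.412
time: 7.95
ee_pos: [539.8, 178.1, 57.6]
orientation: [-3.14, 0.002, 3.05]
ft_force: [-7.6, -1.6, 20.0]
width: 0.412
```

Contact came at z 57.6, where I expected it. Releasing and backing off upward.

```bash
python3 -m handwheel '[[[0,0,-0.5],[0,0,0],0],[[0,0,0],[0,0,0],60],[[0,0,0],[0,0,0],100],[[0,0,0],[0,0,0],100],[[0,0,0],[0,0,0],100],[[0,0,0],[0,0,0],100]]' && python3 -m handwheel '[[[0,0,-10],[0,0,0],100],[[0,0,-20],[0,0,0],100],[[0,0,-30],[0,0,0],100],[[0,0,-40],[0,0,0],100],[[0,0,-40],[0,0,0],100]]'
```

```text
time: 8.45
ee_pos: [540.6, 178.3, 59.4]
orientation: [-3.141, 0.005, 3.05]
ft_force: [-0.3, 0.2, -0.8]
width: 1.002
time: 8.87
ee_pos: [535.7, 177.5, 197.7]
orientation: [-3.137, -0.012, 3.049]
ft_force: [1.4, 0.9, 0.3]
width: 1.0
```

Moving aside (-y) so that the cameras see the pad.

```bash
python3 -m handwheel '[[[0,-15,-20],[0,0,0],100],[[0,-35,0],[0,0,0],100],[[0,-38,0],[0,0,0],100],[[0,-38,0],[0,0,0],100],[[0,-38,0],[0,0,0],100],[[0,-35,0],[0,0,0],100],[[0,-20,0],[0,0,0],100],[[0,0,0],[0,0,0],100]]'; python3 - <<'E'
from h import *
for c,r0,c0 in(("top",155,170),("scene",160,350)):
    im=optics.capture(c);cv2.imwrite(f"pics/{c}1.png",im);globals()[c]=cv2.resize(im[r0:r0+100,c0:c0+100],(400,400),interpolation=cv2.INTER_CUBIC)
cv2.imwrite("pics/d.png",np.hstack([top,scene]))
E
```

```text
time: 9.53
ee_pos: [518.0, -47.0, 236.9]
orientation: [-3.139, 0.011, 3.056]
ft_force: [0.4, 0.5, 0.0]
width: 1.003
```

View pics/d.png

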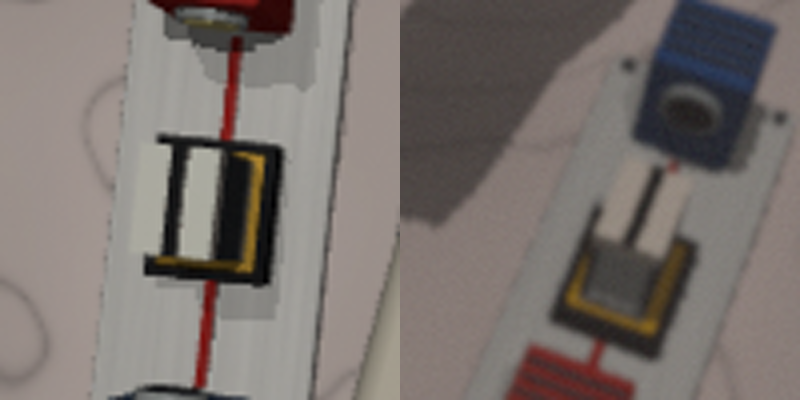

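```bash
python3 - <<'E'
from h import *
np.set_printoptions(precision=2,suppress=True)
im=cv2.imread("pics/top1.png");g=im.max(2).astype(float)
f=lambda P:(lambda l:(np.degrees(np.arctan(l[1]/l[0])),l[2:]))(cv2.fitLine(np.array(P,np.float32),cv2.DIST_HUBER,0,.01,.01).ravel())
# per-row stripe centroid and right cap edge (subpixel), rows within cap
S=[];E=[]
for y in range(194,217):
    w=170-g[y,208:219];w=np.clip(w,0,None);w=np.where(w>30,w,0);S.append(atz("top",(y,208+(w*np.arange(11)).sum()/w.sum()),100)[:2])
    row=g[y];i=[k for k in range(217,232) if row[k]>120>=row[k+1]][0]
    E.append(atz("top",(y,i+(row[i]-120)/(row[i]-row[i+1])),100)[:2])
print("stripe",f(S),"right edge",f(E))
for x in (205,206,207,217,218,219,220,221):
    c=g[:,x]; print(x,c[186:194].astype(int),c[214:224].astype(int))
m=cv2.inRange(cv2.cvtColor(im,cv2.COLOR_BGR2HSV),(0,120,60),(8,255,255));m[:165]=0;m[255:]=0;m[:,:215]=0;m[:,235:]=0
ys,xs=np.nonzero(m);print("red",f([atz("top",q,8)[:2] for q in zip(ys,xs)]))
s=cv2.imread("pics/scene1.png")
cv2.imwrite("pics/e.png",np.hstack([cv2.resize(im[178:228,196:246],(400,400),interpolation=0),cv2.resize(s[195:250,385:440],(400,400),interpolation=0)]))
E
```

```text
stripe (np.float32(-5.259081), array([539.88, 175.97], dtype=float32)) right edge (np.float32(-5.3589497), array([537.35, 157.97], dtype=float32))
205 [160 162 161 161 165 168 168 170] [170 170 169 170 155 144 143 143 142 143]
206 [161 161 161 161 163 169 170 170] [170 170 170 170 112  57  51  27  23  43]
207 [161 162 161 162 162 169 170 170] [170 170 170 170 137  49  23  23  23  32]
217 [161 161 161  61  24  45 100 117] [170 170 170 170 170 130  74  44  12  17]
218 [159 161 160  74  27  57 164 171] [170 171 170 171 170 147  79  54  14  19]
219 [160 160 160  72  28  57 163 170] [170 170 171 170 170 147  79  53  16  18]
220 [162 163 164  78  30  53 163 170] [170 170 170 171 170 152  80  57  16  18]
221 [163 163 162  96  34  24 163 171] [170 166 166 166 162 161  83  68  21  19]
red (np.float32(-5.206446), array([531.95, 179.2 ], dtype=float32))
```

View pics/e.png

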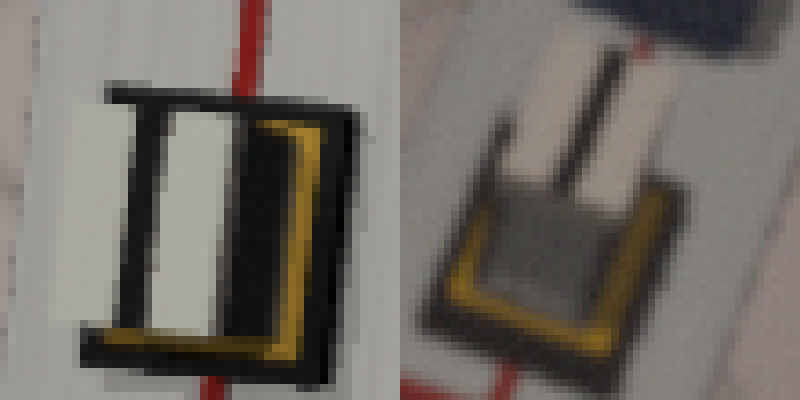

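```bash
python3 - <<'E'
from h import *
a,b=atz("top",(191.5,219),100),atz("top",(219.5,219),100);print(a,b,(a+b)/2)
for c in("top","scene"):
    optics.capture(c)
    for t in("clear_cell_mid","amber_cell_mid","green_cell_mid"):
        for d in optics.landmark_of(c,t)[:1]: print(c,t,d["p"],atz(c,d["point"],65 if "clear" in t else 35))
E
```

```text
[562.55411533 165.91514254 100.        ] [512.24234366 165.21717887 100.        ] [537.39822949 165.56616071 100.        ]
top clear_cell_mid 0.73 [539.75694675 173.17382734  65.        ]
scene clear_cell_mid 0.59 [538.81366996 178.69816142  65.        ]
scene amber_cell_mid 0.97 [ 467.28508482 -122.2458231    35.        ]
scene green_cell_mid 0.92 [ 653.38610013 -152.38960682   35.        ]
```

```bash
python3 - <<'E'
from h import *
a=cv2.imread("pics/scene0.png");b=cv2.imread("pics/scene1.png")
cv2.imwrite("pics/f.png",np.hstack([cv2.resize(x[130:260,200:340],(380,353)) for x in(a,b)]))
E
```

```text
(no output)
```

View pics/f.png

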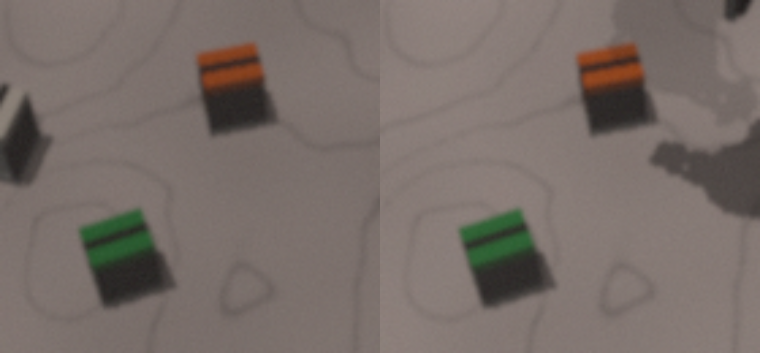

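The amber and green cells are at the same pixels before and after: amber at about (232,75), green at about (118,240). Handing in.

```bash
python3 -c "from cell import workorder;print(workorder.job_done())"
```

```text
the job is handed in; nothing more can be done
None
```

I gripped the clear cell by its dark metal faces, stood it upright on the yellow pad and let go. I then backed the arm clear and handed the job in at about 10 s of the 32 s.

- **Placement:** after release, the top camera puts the cell's centre at about (538.4, 176.1) mm. The pad centre is about (538.0, 177.3) mm, so the cell is roughly 1 mm off, within the 2 mm calibration.
- **Turn:** the cap stripe lies at −5.3° and the red light path at −5.2°, so the panes face the lamp and receiver squarely.
- **Force:** the highest I saw was about 33 N at the wrist, when the cell touched the pad.
- **Bystanders:** the amber and green cells look the same in the before and after pictures.

Two checks disagreed:
- **Green cell:** the last network reading from the scene camera was 10 mm off its first one. The pictures show no movement, so I took it as network error.
- **Clear cell:** the network's last readings from the two cameras differed by about 5 mm in y, so I relied on the cap edges and stripe instead.

The last network check from the top camera did not report the amber or green cells.

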